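# Level a chair seat board with a wedge

## Task

The plywood chair seat board is hinged to its stand along one edge and its free edge droops. Take the thick one of the two wooden wedges and push it, lying flat and thin end first, straight under the middle of the free edge so that its slope lifts the board until the board sits level, then let go and leave the wedge there. Leave the thin wedge where it lies.

Things in the scene. Friction and masses are not known exactly. Their poses are not given: they have to be found in the camera images.
- board_edge (a point): Middle of the lower (underside) free edge of the plywood seat board: 205 mm from free edge to hinge, 200 wide, 15 thick, steel swivel plate 11 mm high on top, 0.45 kg. Axes tilt with the board: x along its underside to the hinge, y along the edge, z square to it. Hinge height varies by run. At the start the edge hangs 10 to 18 mm above the bench; level, it is 30 mm higher. It falls back if let go.
- seat_board (a joint): Hinge angle of the seat board in rad: 0 hanging down at the start, grows as the free edge rises, 0.148 is level, stops at 0.268.
- wedge_grip (a point): Thick loose wooden wedge, 195 long, 40 wide, 0.2 kg. Point: centre of its flat-topped thick end block (54 high, 45 long), 27 mm above its underside, 20 mm from the thick end; grip across the 40 mm. x points to the thin end (4 mm thick, 175 mm ahead of the point), z up. The top slopes 1 in 3 from the thin end over 150 mm. Friction holds it under the board when let go.
- thin_wedge_mid (a point): Middle of the other, thin wooden wedge (bystander, too low for the job): same 195 by 40 mm outline, only 22 mm high at its thick end. Point 8 mm above its underside; x points to its thin end.
There are look-alikes about, which are no part of the job. Leave any pink or red look-alike of the part that bears wedge_grip alone.

How it is judged:
By the outcome, as a careful person would: the job done as asked, in the order asked, and still so for the second after the job is handed in, with the robot touching nothing.
It also fails if it takes over 42 s, if anything falls off the work surface, if the arm or the gripper's body presses on something with over 40 N, if the wrist force passes 120 N, or if a joint passes its speed limit or range.

## Robot

A 7-joint arm with a two-finger parallel gripper is mounted at the origin on the work surface. World frame = base frame: x ahead of the robot, y to its left, z up, the work surface at z = 0. Lengths are in m, angles in rad, forces in N, time in s.
With the tool pointing down it reaches from about 0.425 to 0.925 m from the base axis. Payload 6.8 kg.
Tool frame: the origin (TCP) lies between the finger pads; the fingertips stand 22 mm ahead of it and the grasp point (between the pads) lies 3 mm ahead of it; z points along the fingers, y is the line along which they close (so a half turn about z gives the same grasp; the last joint's range is limited). The gripper opens to 85 mm and grips with 20 to 120 N. Pads are 22 mm wide; open, the fingers measure 114 mm over their backs; the gripper's body (76 mm by 85 mm) begins 54 mm behind the grasp point. The pads swing forward as they close: fully open they stand 13 mm farther back than shut.
Start: joints at [1.202, 0.477, 0.022, 1.555, -0.011, 1.109, -0.083], TCP at [0.174, -0.652, 0.253] pointing down, gripper open.
Joint ranges: [-2.96, 2.96], [-0.34, 2.1], [-1.41, 1.46], [0.24, 2.44], [-1.37, 4.51], [0.17, 1.92], [-2.96, 2.96]. Speed limits (rad/s): [2.39, 2.39, 3.14, 3.14, 3.14, 3.14, 3.14].

## Interface

Orientations are given as a unit quaternion [w, x, y, z].
In Python, from workcell import bot gives the robot as it stands.
- The arm moves only by the shell command python3 -m crank 'ROWS'. ROWS is JSON, a list of rows, each a list of 7 numbers: the turn, a rotation vector about the tool's x, y, z in rad, then the shift along the tool's x, y, z in cm, then the opening, from 0 (shut) to 1 (fully open). In form: [[rx, ry, rz, x, y, z, hand], ...]. A call has 1 to 8 rows; each row shifts and turns the commanded pose from where the row before left it, along the tool's axes as they then stand; what a row does not reach is not made up. A row lasts 1/8 s, in which the tool goes at most 62.5 mm and 10.7 degrees, less where a joint would pass 70% of its speed; a pose out of reach is approached as far as the arm can. A call with a gripper value outside its range is refused whole. The fingers move at their own pace and stop on an object; the grip force is fixed at half the most. Time passes only in rows, so rows that do not move let the fingers close. It gives the time, the measured TCP pose, the force, the opening and the grip force at its end, in the units of the state.
- bot.observe(): the state, without advancing time (a new reading comes with each control period).
- bot.read_camera(name): name is "scene" or "top" or "wrist"; returns the picture (480x640x3 uint8, red, green, blue); there is no depth.
- bot.get_calibration(name): a dict with "fx", "fy", "cx", "cy" (pixels), "dist_coeffs" ([k1, k2, p1, p2, k3] as OpenCV has them; the pictures are not rectified), "rvec" (rotation vector, rad) and "tvec" (3), from world to camera coordinates, as OpenCV has them; the wrist camera has in their place "mount" (4x4, takes a point from camera to tool coordinates, whose origin is the TCP and whose axes are the flange's). Camera axes: x right, y down, z forward; pixel columns grow to the right and rows downward; lengths in m; the calibration is good to about 2 mm. A picture is of the moment at which its call begins: read the wrist's pose just before it. get_calibration takes no time and is no camera call.
- bot.sign_off(): hands the job in; it is judged then, once.
The state is a dict: "time": time; "joint_positions": joint angles; "qd": joint speeds; "tau": joint torques, N m; "tool_pos": TCP position; "ee_rot": TCP orientation; "ft_force": force on the tool from outside, world axes, zero at the start; "torque": the same for the moment, N m; "gripper_width": opening from 0.0 (shut) to 1.0 (fully open); "gripper_force": force on a finger pad.
Only numpy, scipy, OpenCV 4.12 (cv2) and the standard library are available. Lean on these libraries where they do the work, as an engineer would, in place of code of your own. Each camera call takes 0.05 s, during which the arm holds its last target. There are 200 camera calls.

## Working session

There is one attempt and no reset: what is moved stays moved. The work goes in short steps, Python scripts to look and compute and a shell command to move; the robot and the scene stay as the last step left them, time stands still between calls to the robot, and variables do not carry over. Pictures are saved under pics/ and viewed, at most 10 in all, crops included, and the job is handed in when it is done.

```bash
mkdir -p pics; ls
python3 - <<'E'
from workcell import bot
import cv2
for n in("scene","top"):
    cv2.imwrite(f"pics/{n}0.png",bot.read_camera(n)[:,:,::-1]); print(n,bot.get_calibration(n))
print(bot.get_calibration("wrist"));print(bot.observe())
E
```

```text
pics
scene {'fx': 481.43405499471857, 'fy': 481.43405499471857, 'cx': 313.77960682460105, 'cy': 236.9971340563179, 'dist_coeffs': array([0.03580881, 0.        , 0.        , 0.        , 0.        ]), 'rvec': array([ 0.98895984,  2.60736407, -0.85504168]), 'tvec': array([ 0.39700075, -0.16468522,  1.49235131])}
top {'fx': 607.757260276609, 'fy': 607.757260276609, 'cx': 325.3420216793198, 'cy': 227.3130191619532, 'dist_coeffs': array([0.01966825, 0.        , 0.        , 0.        , 0.        ]), 'rvec': array([ 2.17660339, -2.19845572,  0.07267742]), 'tvec': array([-0.0948491 ,  0.48743353,  1.73680687])}
{'fx': 408.4982105748407, 'fy': 408.4982105748407, 'cx': 319.0200237948545, 'cy': 236.98001165541115, 'dist_coeffs': array([-0.02654684,  0.        ,  0.        ,  0.        ,  0.        ]), 'mount': array([[ 3.48588135e-04, -9.48333413e-01, -3.17275301e-01,
         8.28056602e-02],
       [ 9.99999650e-01,  8.94632580e-05,  8.31287576e-04,
        -3.87478881e-05],
       [-7.59953302e-04, -3.17275480e-01,  9.48333112e-01,
        -1.20644957e-01],
       [ 0.00000000e+00,  0.00000000e+00,  0.00000000e+00,
         1.00000000e+00]])}
{'time': 0.1, 'joint_positions': array([ 1.20190329,  0.4777355 ,  0.02233826,  1.55635062, -0.01150156,
        1.10931344, -0.08313183]), 'qd': array([-0.00023034, -0.00212034,  0.00099075, -0.00208881, -0.00182592,
        0.00017078, -0.00069187]), 'tau': array([ 5.31549042e-03, -5.97756171e+01,  1.61410164e+00, -2.81952006e+01,
        1.28735582e-02,  4.99775735e-03,  3.90076468e-05]), 'tool_pos': array([ 0.17391138, -0.651691  ,  0.25241154]), 'ee_rot': array([-8.22405584e-04,  9.91510621e-01,  1.30023009e-01, -1.68095389e-04]), 'ft_force': array([-1.01497014, -0.42888317,  0.14408316]), 'torque': array([-0.02249915,  0.02326524, -0.02899569]), 'gripper_force': 0.0, 'gripper_width': 0.9966942499348231}
```

View pics/scene0.png

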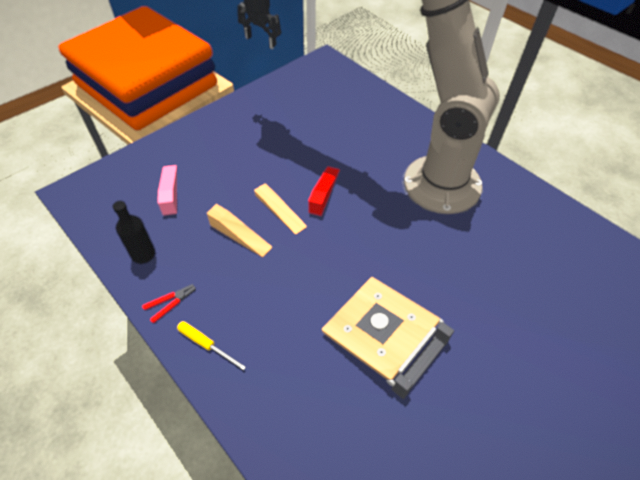

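View pics/top0.png

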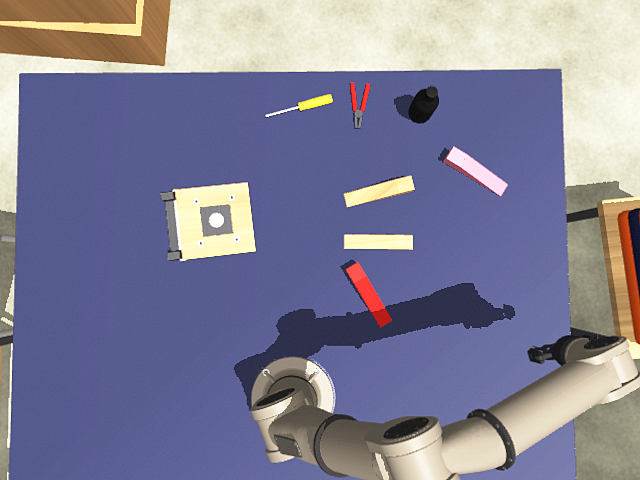

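Wooden candidates: A at scene (240,230) / top (379,191), B at scene (280,208) / top (378,242). Pink at scene (168,190) and red at (323,190) are excluded. A looks like the thick one, with a tall block at its left end. I'll confirm that in a crop.

```bash
python3 - <<'E'
import cv2,numpy as np
s=cv2.imread("pics/scene0.png");t=cv2.imread("pics/top0.png")
a=cv2.resize(s[170:270,190:320],(780,600),interpolation=cv2.INTER_CUBIC)[:, :]
b=cv2.resize(t[165:265,155:425],(800,296),interpolation=cv2.INTER_CUBIC)
a=cv2.resize(a,(390,300))
a2=cv2.resize(s[265:400,310:465],(410,300),interpolation=cv2.INTER_CUBIC)
cv2.imwrite("pics/crop1.png",np.vstack([np.hstack([a,a2]),b]))
E
cat > h.py <<'E'
from workcell import bot
import numpy as np, cv2
from scipy.spatial.transform import Rotation as R
def cam(n,st=None):
    c=bot.get_calibration(n);K=np.array([[c['fx'],0,c['cx']],[0,c['fy'],c['cy']],[0,0,1]])
    if n=='wrist':
        T=np.eye(4);T[:3,:3]=R.from_quat(np.roll(st['ee_rot'],-1)).as_matrix();T[:3,3]=st['tool_pos']
        M=np.linalg.inv(T@c['mount']);return K,c['dist_coeffs'],M[:3,:3],M[:3,3]
    return K,c['dist_coeffs'],cv2.Rodrigues(c['rvec'])[0],c['tvec']
def px2w(C,uv,z):
    K,d,Rm,t=C
    p=cv2.undistortPoints(np.array(uv,float).reshape(-1,1,2),K,d)[:,0]
    r=np.c_[p,np.ones(len(p))]@Rm; o=-Rm.T@t
    return o+r*((np.broadcast_to(z,len(p))-o[2])/r[:,2])[:,None]
def proj(C,P):
    K,d,Rm,t=C
    return cv2.projectPoints(np.array(P,float).reshape(-1,3),cv2.Rodrigues(Rm)[0],t,K,d)[0][:,0]
E
```

```text
(no output)
```

View pics/crop1.png

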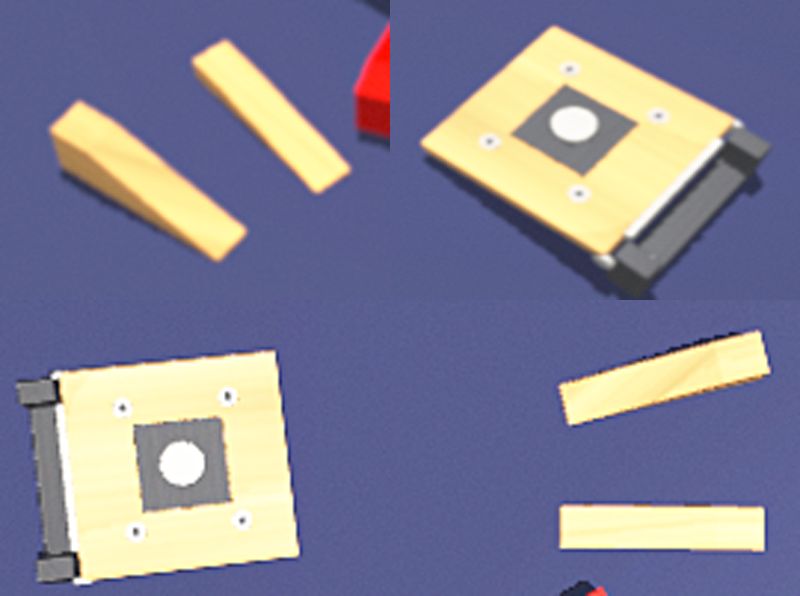

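Crop confirms it: A is the thick wedge, with a tall end block at its right end in the top view and its thin end towards the board. B is flat. Next I'll fit the poses from corners in both views.

```bash
cat > fit.py <<'E'
from h import *
from scipy.optimize import least_squares
S,T=cam('scene'),cam('top')
d=-.35
def tri(a,b):
    f=lambda X:np.r_[proj(T,X)[0]-a,proj(S,X)[0]-b]
    r=least_squares(f,[.5,0,.03]);return r.x,np.abs(r.fun).max()
for n,a,b in[('free far',(247.8,182.2),(321.7,329.4)),('free near',(255.9,251.4),(372.4,276.7)),('hinge far',(173.6,189.6),(390.5,379.7)),('hinge near',(182,260.5),(441.2,319.9)),
  ('thin far',(343.7,193.4),(262.7,257.3)),('thin near',(347,207.2),(272,247.3)),('thick far',(411.8,175.5),(206.7,213.3)),('thick near',(414.5,189.3),(217.3,204))]:
    print(n,*[np.round(v,4) for v in tri(np.array(a)+d*0,np.array(b))])
# wedge: local coords from grip point
L=np.array([[.175,.02,.004],[.175,-.02,.004],[-.02,.02,.054],[-.02,-.02,.054]])
ta=np.array([(343.7,193.4),(347,207.2),(411.8,175.5),(414.5,189.3)]);sa=np.array([(262.7,257.3),(272,247.3),(206.7,213.3),(217.3,204)])
def W(p,L):
    c,s=np.cos(p[2]),np.sin(p[2]);return np.c_[p[0]+c*L[:,0]-s*L[:,1],p[1]+s*L[:,0]+c*L[:,1],L[:,2]]
for idx in([0,1,2,3],[1,0,3,2]):
    f=lambda p:np.r_[(proj(T,W(p,L[idx]))-ta).ravel(),(proj(S,W(p,L[idx]))-sa).ravel()]
    r=least_squares(f,[.55,-.2,1.6]);print('wedge',r.x,r.cost,np.round(r.fun,1))
# board: free-edge mid underside bx,by,yaw(to hinge),h; tilt .146
def B(p,L):
    a=.148;Rm=R.from_euler('ZY',[p[2],-a]).as_matrix();return np.array([p[0],p[1],p[3]])+L@Rm.T
Lb=np.array([[0,.1,.015],[0,-.1,.015]])
tb=np.array([(247.8,182.2),(255.9,251.4)]);sb=np.array([(321.7,329.4),(372.4,276.7)])
for idx in([0,1],[1,0]):
    f=lambda p:np.r_[(proj(T,B(p,Lb[idx]))-tb).ravel(),(proj(S,B(p,Lb[idx]))-sb).ravel()]
    r=least_squares(f,[.55,.15,1.6,.015]);print('board',r.x,r.cost,np.round(r.fun,1))
E
python3 fit.py
```

```text
free far [0.6172 0.124  0.0241] 0.5754
free near [0.4175 0.1011 0.0253] 0.6105
hinge far [0.5949 0.3268 0.0596] 0.1642
hinge near [0.394  0.3053 0.0515] 0.315
thin far [ 0.5853 -0.1533 -0.0019] 0.5206
thin near [ 0.5448 -0.1626 -0.0019] 0.4555
thick far [ 0.6286 -0.3465  0.0477] 0.4823
thick near [ 0.5882 -0.3526  0.0512] 0.6409
wedge [ 0.60471551 -0.32769087  1.80254049] 760.673018600698 [  2.8  13.9  -3.8 -13.2   2.2  13.6  -4.1 -13.8   8.8 -11.   -9.5   8.7
   9.5  -9.5 -10.8   8.7]
wedge [ 0.60413263 -0.32773618  1.79141389] 3.343139098246393 [-0.6  0.2 -0.7 -0.3 -1.2  0.3 -0.6  0.1 -0.5 -1.  -0.7 -0.7  0.  -0.8
 -0.8 -0.3]
board [0.51765941 0.11041042 4.82713839 0.01010014] 0.9106506613325845 [-0.5  0.6 -0.5  0.3 -0.4 -0.3 -0.7  0.2]
board [0.5171529  0.11480514 1.68554574 0.01010014] 0.9106506613325629 [-0.5  0.6 -0.5  0.3 -0.4 -0.3 -0.7  0.2]
```

The wedge grip point is at (0.604, -0.328) with yaw 1.79. The board edge middle is at (0.517, 0.115), with the hinge direction at yaw 1.686 and the edge about 10–14 mm high. The residuals are about 1 px and the sizes agree. I'll move over the wedge with tool x towards the board, which keeps joint 7 mid-range.

```bash
python3 -m crank '[[0,0,0,5,-2,0.5,1],[0,0,0,5,-2,0.5,1],[0,0,0,5,-2,0.5,1],[0,0,0,5,-2,0.5,1],[0,0,0,5,-2,0.5,1],[0,0,0,5,-2,0.5,1],[0,0,0,5,-2,0.5,1],[0,0,0,5,-2,0.5,1]]'
python3 -m crank '[[0,0,0,5,-2,0.5,1],[0,0,0,5,-2,0.5,1],[0,0,-0.18,0,0,0,1],[0,0,-0.18,0,0,0,1],[0,0,-0.18,0,0,0,1],[0,0,-0.18,0,0,0,1],[0,0,-0.18,0,0,0,1],[0,0,-0.18,0,0,0,1]]'
python3 -m crank '[[0,0,-0.18,0,0,0,1],[0,0,-0.18,0,0,0,1],[0,0,-0.09,0,0,0,1],[0,0,0,0,0,0,1],[0,0,0,0,0,0,1]]'
python3 - <<'E'
from h import *
st=bot.observe();im=bot.read_camera('wrist');cv2.imwrite('pics/w1.png',im[:,:,::-1])
np.save('st1.npy',st,allow_pickle=True)
print(st['tool_pos'],st['ee_rot'],st['joint_positions'],st['ft_force'])
C=cam('wrist',st);p=[.6041,-.3277,1.7914]
c,s=np.cos(p[2]),np.sin(p[2])
print(proj(C,[[p[0]+c*a-s*b,p[1]+s*a+c*b,z] for a,b,z in[(.175,.02,.004),(.175,-.02,.004),(-.02,.02,.054),(-.02,-.02,.054),(.025,.02,.054),(.025,-.02,.054)]]).round(1))
E
```

```text
time: 1.1
tool_pos: [0.5203, -0.3932, 0.2128]
ee_rot: [-0.0, 0.992, 0.13, -0.0]
ft_force: [0.2, -1.1, -0.2]
gripper_width: 1.0
gripper_force: 0.0
time: 2.1
tool_pos: [0.6052, -0.33, 0.2027]
ee_rot: [-0.0, 0.782, 0.624, -0.0]
ft_force: [-0.3, -0.8, -0.2]
gripper_width: 0.994
gripper_force: 0.0
time: 2.72
tool_pos: [0.6054, -0.33, 0.203]
ee_rot: [-0.0, 0.626, 0.78, -0.0]
ft_force: [0.4, -0.6, -0.7]
gripper_width: 1.001
gripper_force: 0.0
[ 0.60539457 -0.3300235   0.2029885 ] [-2.74655346e-04  6.25948010e-01  7.79864739e-01 -5.45083738e-05] [ 0.71084607  0.58596383 -0.44680167  1.53892608  0.27427609  1.07987381
  0.41712727] [ 0.35287224 -0.60022111 -0.71192651]
[[286.  -47.6]
 [345.1 -47.8]
 [287.9 248.8]
 [344.8 248.7]
 [286.1 185.6]
 [346.  185.5]]
```

View pics/w1.png

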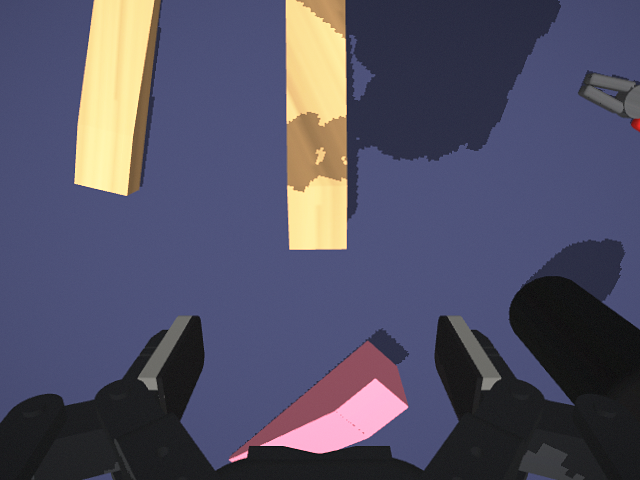

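The back edge of the thick wedge is at row 249, cols 289–347, within 2 px of prediction, with pink and black things behind and the thin wedge well to the left. I'll descend and grip.

```bash
python3 -m crank '[[0,0,0,0.25,0.05,4,1],[0,0,0,0,0,5,1],[0,0,0,0,0,4,1],[0,0,0,0,0,2.5,1],[0,0,0,0,0,1.5,1],[0,0,0,0,0,0,1]]'
python3 -m crank '[[0,0,0,0,0,0,0],[0,0,0,0,0,0,0],[0,0,0,0,0,0,0],[0,0,0,0,0,0,0],[0,0,0,0,0,0,0],[0,0,0,0,0,0,0]]'
```

```text
time: 3.52
tool_pos: [0.6051, -0.3272, 0.0326]
ee_rot: [-0.001, 0.625, 0.78, -0.0]
ft_force: [0.3, -0.2, -0.4]
gripper_width: 1.001
gripper_force: 0.0
time: 4.28
tool_pos: [0.6062, -0.328, 0.0347]
ee_rot: [0.001, 0.625, 0.78, 0.0]
ft_force: [-0.7, -1.3, 7.7]
gripper_width: 0.463
gripper_force: 61.3
```

```bash
python3 -m crank '[[0,0,0,0,0,-2,0],[0,0,0.106,0,0,0,0],[0,0,0,4.9,-0.74,0,0],[0,0,0,4.9,-0.74,0,0],[0,0,0,4.9,-0.74,0,0],[0,0,0,4.9,-0.74,0,0],[0,0,0,4.9,-0.74,0,0],[0,0,0,0,0,0,0]]'
python3 -m crank '[[0,0,0,0,0,0,0],[0,0,0,0,0,0,0]]'
python3 - <<'E'
from h import *
st=bot.observe();print(st['tool_pos'],st['ee_rot'],st['ft_force'],st['torque'],st['gripper_width'])
t=bot.read_camera('top')[:,:,::-1];s=bot.read_camera('scene')[:,:,::-1];w=bot.read_camera('wrist')[:,:,::-1]
cv2.imwrite('pics/t2.png',t);cv2.imwrite('pics/s2.png',s);cv2.imwrite('pics/wr2.png',w)
a=cv2.resize(t[150:270,160:400],(800,400),interpolation=cv2.INTER_CUBIC)
cv2.imwrite('pics/c2.png',np.vstack([a,np.hstack([cv2.resize(s[200:400,200:470],(270,200)),cv2.resize(w,(530,200))])]))
E
```

```text
time: 5.28
tool_pos: [0.5402, -0.083, 0.0543]
ee_rot: [-0.001, 0.663, 0.749, 0.001]
ft_force: [-0.0, 0.0, -2.1]
gripper_width: 0.462
gripper_force: 61.2
time: 5.52
tool_pos: [0.5413, -0.09, 0.0536]
ee_rot: [0.0, 0.667, 0.745, -0.0]
ft_force: [0.6, -1.1, -2.3]
gripper_width: 0.46
gripper_force: 61.2
[ 0.54128473 -0.08997509  0.05359692] [ 4.75762398e-04  6.66600616e-01  7.45414900e-01 -1.41857289e-04] [ 0.57594332 -1.06615181 -2.28560246] [-0.17058444 -0.02818617 -0.0227699 ] 0.45994596186845066
```

View pics/c2.png

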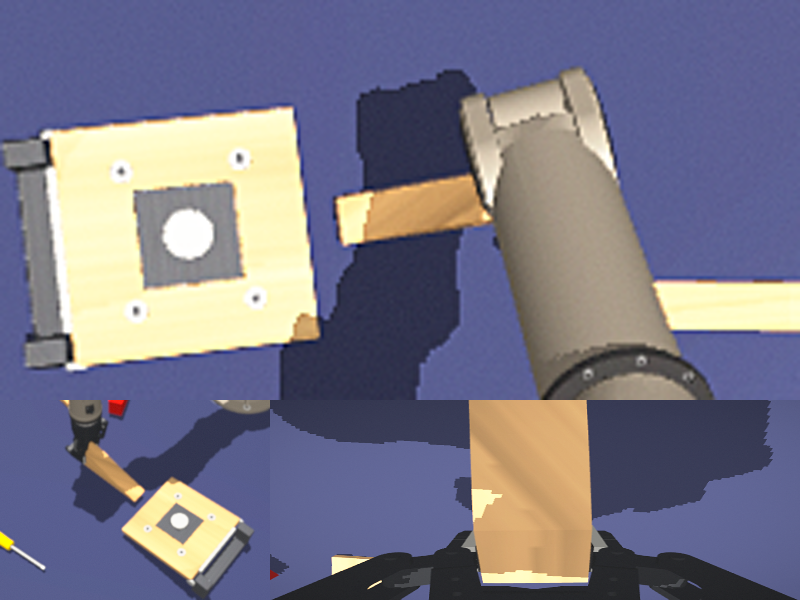

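The wedge lines up with the edge middle: thin end mid is at crop (340,221) and edge mid at (307,223), a gap of about 28 mm. I'll lower it and push most of the way.

```bash
python3 -m crank '[[0,0,0,0,0,1.5,0],[0,0,0,0,0,0.5,0],[0,0,0,0,0,0,0],[0,0,0,0,0,0,0]]'
python3 -m crank '[[0,0,0,2,0,0,0],[0,0,0,1.5,0,0,0],[0,0,0,1,0,0,0],[0,0,0,1,0,0,0],[0,0,0,0,0,0,0]]'
python3 -m crank '[[0,0,0,1,0,0,0],[0,0,0,1,0,0,0],[0,0,0,0,0,0,0]]'
python3 -m crank '[[0,0,0,1,0,0,0],[0,0,0,1,0,0,0],[0,0,0,1,0,0,0],[0,0,0,1,0,0,0],[0,0,0,1,0,0,0],[0,0,0,0,0,0,0],[0,0,0,0,0,0,0]]'
python3 - <<'E'
from h import *
st=bot.observe();print(st['tool_pos'],st['ee_rot'],st['ft_force'],st['torque'],st['gripper_width'])
np.save('st3.npy',st,allow_pickle=True)
for n in('top','scene','wrist'): cv2.imwrite(f'pics/{n}3.png',bot.read_camera(n)[:,:,::-1])
E
```

```text
time: 6.18
tool_pos: [0.5405, -0.0887, 0.0345]
ee_rot: [0.0, 0.666, 0.746, -0.001]
ft_force: [-7.4, 0.1, 23.3]
gripper_width: 0.46
gripper_force: 63.8
time: 6.8
tool_pos: [0.5368, -0.0348, 0.0346]
ee_rot: [0.002, 0.666, 0.746, 0.001]
ft_force: [-0.3, -3.9, 14.2]
gripper_width: 0.462
gripper_force: 63.0
time: 7.18
tool_pos: [0.5346, -0.0167, 0.0346]
ee_rot: [0.003, 0.667, 0.745, -0.0]
ft_force: [1.8, -7.7, 15.1]
gripper_width: 0.464
gripper_force: 62.9
time: 8.05
tool_pos: [0.529, 0.033, 0.0346]
ee_rot: [0.002, 0.667, 0.745, -0.0]
ft_force: [0.7, -8.6, 15.5]
gripper_width: 0.462
gripper_force: 63.1
[0.52898349 0.03295417 0.0345839 ] [ 2.36091296e-03  6.66837405e-01  7.45199492e-01 -1.38374858e-04] [ 0.66276499 -8.64138589 15.47112338] [-1.49182115e+00  2.10495569e-01  1.30895634e-03] 0.4621755211076839
```

View pics/wrist3.png

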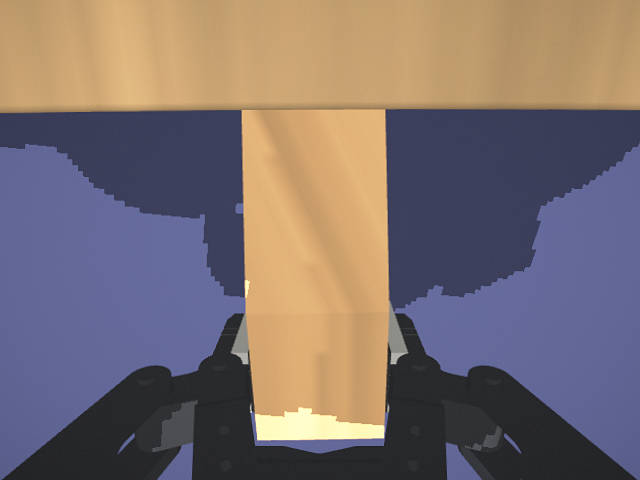

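The board edge crosses the wedge at row 109. The wedge's slope crest is at row 314 and its back edge at row 443. The wedge is square to the edge.

```bash
cat > m.py <<'E'
from h import *
import sys
def meas(st,re,rc,rb):
    C=cam('wrist',st);T=R.from_quat(np.roll(st['ee_rot'],-1)).as_matrix()
    loc=lambda P:(P-st['tool_pos'])@T
    print('crest,back tool x',loc(px2w(C,[[316,rc],[320,rb]],.054))[:,0])
    xc=loc(px2w(C,[[316,rc]],.054))[0,0]
    for z in np.arange(.03,.05,.0005):   # wedge-slope point seen at edge row
        x=loc(px2w(C,[[316,re]],z))[0,0]
        if .054-(x-xc)/3<=z: break
    print('edge seen at tool x',x,'wedge height there',z,'mid-edge world',px2w(C,[[316,re]],z))
if __name__=='__main__':
    st=np.load('st3.npy',allow_pickle=True).item(); meas(st,109,314,443)
    C=cam('wrist',st); 
    for z in(.03,.035,.04,.045,.05,.055): print(z,px2w(C,[[316,109]],z).round(4))
    o=-C[2].T@C[3];print('cam',o)
E
python3 m.py
python3 - <<'E'
import cv2,numpy as np
# board top-edge shift in scene view between start and now
a=cv2.imread('pics/scene0.png');b=cv2.imread('pics/scene3.png')
cv2.imwrite('pics/cs3.png',np.hstack([cv2.resize(x[260:410,310:460],(400,400),interpolation=cv2.INTER_CUBIC) for x in(a,b)]))
E
```

```text
crest,back tool x [ 0.02538424 -0.02107022]
edge seen at tool x 0.07969712459707637 wedge height there 0.036000000000000004 mid-edge world [[0.52032278 0.1121853  0.036     ]]
0.03 [[0.5203 0.112  0.03  ]]
0.035 [[0.5203 0.1122 0.035 ]]
0.04 [[0.5203 0.1123 0.04  ]]
0.045 [[0.5203 0.1124 0.045 ]]
0.05 [[0.5203 0.1125 0.05  ]]
0.055 [[0.5203 0.1126 0.055 ]]
cam [0.52032766 0.11506547 0.15492387]
```

View pics/cs3.png

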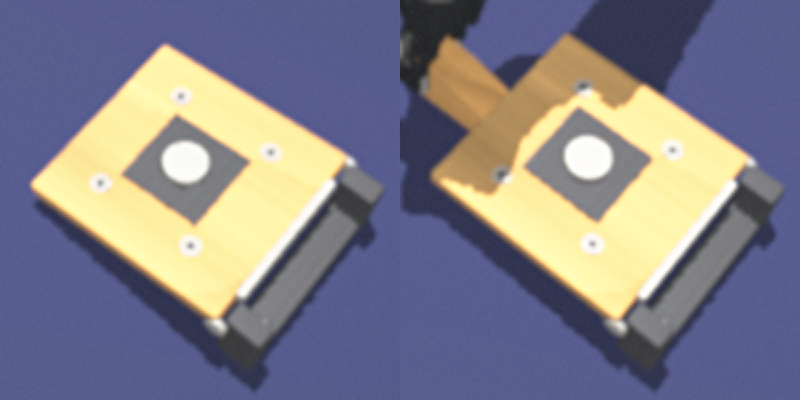

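```bash
cat > tilt.py <<'E'
from h import *
from scipy.optimize import least_squares
import sys
n=sys.argv[1]
yaw=1.6855;ex=np.array([np.cos(yaw),np.sin(yaw),0]);ey=np.array([-ex[1],ex[0],0]);E=np.array([.5172,.1135,0])
def gray(f):return cv2.cvtColor(cv2.imread(f),cv2.COLOR_BGR2GRAY)
def scenepts():
    o=np.array([310,260]);s=150/400
    return np.array([(180,96),(101,183),(270,152),(190,245),(185,162),(32,186),(165,45),(177,116),(123,175),(249,160),(196,222)])*s+o
def toppts():
    o=np.array([155,165]);s=270/800
    q=np.array([(123,408),(228,396),(137,532),(242,520),(182,463),(275,351),(299,556),(134,424),(220,419),(144,511),(231,501)])-[0,300]
    return q*s+o
for h in(.012,.016):
  tot=[]
  for name,pts in(('scene',scenepts()),('top',toppts())):
    C=cam(name);a=gray(f'pics/{name}0.png');b=gray(f'pics/{name}{n}.png')
    p0=pts.astype(np.float32).reshape(-1,1,2)
    p0=cv2.cornerSubPix(a,p0,(3,3),(-1,-1),(3,20,.01)) if 0 else p0
    p1,ok,_=cv2.calcOpticalFlowPyrLK(a,b,p0,None,winSize=(13,13),maxLevel=2)
    pb,okb,_=cv2.calcOpticalFlowPyrLK(b,a,p1,None,winSize=(13,13),maxLevel=2)
    good=(ok[:,0]==1)&(np.linalg.norm(pb-p0,axis=2)[:,0]<.3)
    # board plane at start: underside through edge height h, tilt .148; top +15 mm
    c,s=np.cos(.148),np.sin(.148);o=E+[0,0,h];u=ex*c+[0,0,s];nn=-ex*s+[0,0,c]
    P=[]
    for q in p0[:,0]:
        r=px2w(C,[q],0)[0];o2=-C[2].T@C[3];d=r-o2;t=((o+.015*nn-o2)@nn)/(d@nn);P.append(o2+t*d)
    P=np.array(P);H=o+u*.205
    rot=lambda th:H+R.from_rotvec(-ey*0+np.cross(ex,[0,0,1])*-th).apply(P-H) # check sign below
    sg=1 if R.from_rotvec(np.cross(ex,[0,0,1])*.1).apply(-ex)[2]>0 else -1
    rot=lambda th:H+R.from_rotvec(np.cross(ex,[0,0,1])*sg*th).apply(P-H)
    fl=(p1-p0)[:,0]
    for _ in(0,1):
        f=lambda v:((proj(C,rot(v[0]))-proj(C,P))-fl)[good].ravel()
        r=least_squares(f,[.1],loss='soft_l1',f_scale=.3)
    J=np.linalg.norm(r.jac)
    print(h,name,'theta %.4f rise %.1f mm'%(r.x[0],205*(np.sin(.148)-np.sin(.148-r.x[0]))),'n',good.sum(),'rms %.2f'%np.sqrt(np.mean(f(r.x)**2)),'px/rad %.0f'%J)
    if h<.013: print(np.round(np.c_[fl,proj(C,rot(r.x[0]))-proj(C,P)],2)[good].tolist())
E
python3 tilt.py 3
```

```text
0.012 scene theta 0.1036 rise 21.1 mm n 5 rms 0.31 px/rad 21
[[0.61, -0.8, 0.74, -0.84], [0.72, -0.66, 0.64, -0.73], [1.41, -1.4, 0.68, -2.0], [0.89, -1.22, 0.74, -1.04], [0.7, -1.03, 0.66, -0.95]]
0.012 top theta 0.1148 rise 23.4 mm n 5 rms 0.13 px/rad 18
[[-0.94, -0.13, -0.89, -0.2], [-0.73, 0.1, -0.88, -0.04], [-1.32, -0.24, -0.99, -0.31], [-0.82, -0.27, -0.92, -0.22], [-0.84, -0.06, -0.9, -0.09]]
0.016 scene theta 0.1044 rise 21.3 mm n 5 rms 0.31 px/rad 21
0.016 top theta 0.1141 rise 23.3 mm n 5 rms 0.13 px/rad 18
```

Board has risen about 22 mm and the wedge is 36 mm thick at the edge, so h is about 14 mm, as expected. About 8 mm more lift is needed, roughly 24 mm of push. I'll push 22, release, and back off for a clear measurement.

```bash
python3 -m crank '[[0,0,0,0.8,0,0,0],[0,0,0,0.7,0,0,0],[0,0,0,0.7,0,0,0],[0,0,0,0,0,0,0],[0,0,0,0,0,0,0],[0,0,0,0,0,0,0]]'
python3 - <<'E'
from h import *
st=bot.observe();np.save('st4.npy',st,allow_pickle=True);cv2.imwrite('pics/wrist4.png',bot.read_camera('wrist')[:,:,::-1]);print(st['tool_pos'])
E
python3 -m crank '[[0,0,0,0,0,-0.2,1],[0,0,0,0,0,0,1],[0,0,0,0,0,0,1],[0,0,0,0,0,0,1],[0,0,0,0,0,-3,1],[0,0,0,0,0,-5,1],[0,0,0,0,0,-5,1],[0,0,0,-4,0,-2,1]]'
python3 -m crank '[[0,0,0,-6,0,0,1],[0,0,0,-6,0,0,1],[0,0,0,-6,0,0,1],[0,0,0,-6,0,0,1],[0,0,0,0,0,0,1],[0,0,0,0,0,0,1]]'
python3 - <<'E'
from h import *
for n in('top','scene'): cv2.imwrite(f'pics/{n}4.png',bot.read_camera(n)[:,:,::-1])
E
python3 tilt.py 4
python3 - <<'E'
import cv2,numpy as np
s=cv2.imread('pics/scene4.png');t=cv2.imread('pics/top4.png');w=cv2.imread('pics/wrist4.png')
cv2.imwrite('pics/c4.png',np.vstack([np.hstack([cv2.resize(s[230:410,260:470],(400,343),interpolation=2),cv2.resize(t[150:290,150:330],(400,343),interpolation=2)]),cv2.copyMakeBorder(w[60:310,200:440],0,0,0,560,0)]))
E
```

```text
time: 8.95
tool_pos: [0.5266, 0.0541, 0.0346]
ee_rot: [0.003, 0.667, 0.745, -0.0]
ft_force: [1.5, -9.8, 17.7]
gripper_width: 0.46
gripper_force: 63.2
[0.5265842  0.05406309 0.03457604]
time: 10.0
tool_pos: [0.5301, 0.0214, 0.1886]
ee_rot: [0.001, 0.663, 0.748, 0.003]
ft_force: [1.2, -0.2, -0.9]
gripper_width: 0.998
gripper_force: 0.0
time: 10.75
tool_pos: [0.5558, -0.2198, 0.1849]
ee_rot: [-0.001, 0.666, 0.746, 0.0]
ft_force: [-0.5, 0.7, -0.4]
gripper_width: 1.0
gripper_force: 0.0
0.012 scene theta 0.1366 rise 27.9 mm n 11 rms 0.29 px/rad 72
[[1.22, -4.03, 1.04, -4.13], [0.87, -4.02, 0.65, -3.8], [1.09, -1.15, 1.02, -1.07], [0.95, -0.9, 0.89, -0.92], [1.89, -1.83, 0.98, -2.58], [-0.11, -5.09, 0.15, -5.1], [0.82, -5.79, 1.03, -5.72], [1.04, -3.57, 1.01, -3.73], [0.56, -3.34, 0.76, -3.54], [1.25, -1.61, 1.02, -1.34], [0.99, -1.31, 0.92, -1.21]]
0.012 top theta 0.1406 rise 28.7 mm n 11 rms 0.18 px/rad 35
[[-1.2, -0.19, -1.13, -0.24], [-1.24, -0.61, -1.34, -0.88], [-1.01, 0.22, -1.11, -0.05], [-1.4, -0.38, -1.28, -0.35], [-1.77, -0.44, -1.28, -0.37], [-1.01, -1.25, -1.26, -1.44], [-1.0, -0.3, -1.13, -0.28], [-1.1, -0.45, -1.16, -0.26], [-1.48, -0.82, -1.33, -0.73], [-1.4, -0.03, -1.15, -0.11], [-1.34, -0.33, -1.3, -0.4]]
0.016 scene theta 0.1371 rise 28.0 mm n 11 rms 0.29 px/rad 72
0.016 top theta 0.1401 rise 28.6 mm n 11 rms 0.18 px/rad 35
```

View pics/c4.png

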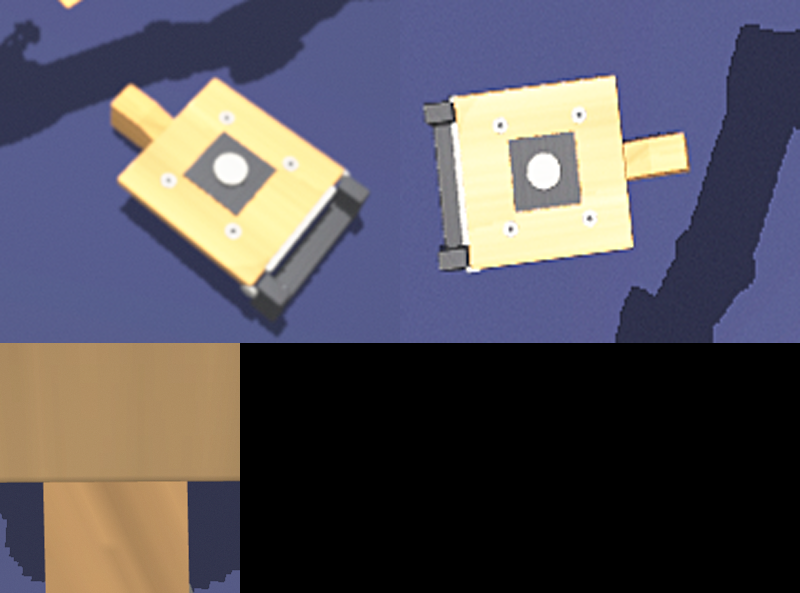

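The board rests on the wedge after release, about 28 mm up and slightly short of level. I'll refine this with the plate points at their true height and with the wedge thickness at the edge.

```bash
sed -i "s/for q in p0\[:,0\]:/for i,q in enumerate(p0[:,0]):/; s/o+.015\*nn-o2/o+(.026 if i in(4,7,8,9,10) else .015)*nn-o2/; s/good=(ok/good=(np.arange(11)!=4)\&(ok/" tilt.py
python3 tilt.py 4 | grep theta
python3 - <<'E'
from m import *
for f,re in(('st3.npy',109),('st4.npy',198)):
    st=np.load(f,allow_pickle=True).item();C=cam('wrist',st);T=R.from_quat(np.roll(st['ee_rot'],-1)).as_matrix()
    g=lambda z:(px2w(C,[[316,re]],z)-st['tool_pos'])[0]@T
    z=.04
    for _ in range(9):
        x=g(z+.015)[0]; z=.054-(x-.0254)/3   # top free edge seen; underside straight below it
    print(f,'edge tool x %.4f wedge height %.4f'%(x,z),px2w(C,[[316,re]],z+.015))
E
```

```text
0.012 scene theta 0.1375 rise 28.1 mm n 10 rms 0.34 px/rad 68
0.012 top theta 0.1217 rise 24.8 mm n 10 rms 0.18 px/rad 36
0.016 scene theta 0.1380 rise 28.2 mm n 10 rms 0.34 px/rad 68
0.016 top theta 0.1213 rise 24.7 mm n 10 rms 0.18 px/rad 36
st3.npy edge tool x 0.0800 wedge height 0.0358 [[0.52032443 0.11253817 0.05080239]]
st4.npy edge tool x 0.0594 wedge height 0.0427 [[0.52022628 0.11320533 0.05767336]]
```

```bash
cat > cap.py <<'E'
from h import *
import sys
st=bot.observe();im=bot.read_camera('wrist')[:,:,::-1]
cv2.imwrite(f'pics/v{sys.argv[1]}.png',im);np.save(f'v{sys.argv[1]}.npy',st,allow_pickle=True);print(st['tool_pos'],np.abs(st['qd']).max())
E
python3 -m crank '[[0,0,0,5.8,0,-2,1],[0,0,0,5.8,0,-2,1],[0,0,0,5.8,0,-2,1],[0,0,0,5.8,0,-2,1],[0,0,0,5.8,0,-2,1],[0,0,0,5.8,0,-2,1],[0,0,0,0,0,0,1],[0,0,0,0,0,0,1]]'
python3 -m crank '[[0,0,0,0,0,0,1],[0,0,0,0,0,0,1]]'; python3 cap.py a
python3 -m crank '[[0,0,0,4,0,0,1],[0,0,0,4,0,0,1],[0,0,0,4,0,0,1],[0,0,0,0,0,0,1],[0,0,0,0,0,0,1],[0,0,0,0,0,0,1],[0,0,0,0,0,0,1]]' ; python3 cap.py b
python3 - <<'E'
from h import *
T=cam('top');uv=[(150+(a-400)/2.222,150+b/2.45) for a,b in[(501,125),(579,115),(510,229),(590,218)]]
P=px2w(T,uv,.058);print(P.round(3))
ims=[]
for k in'ab':
    st=np.load(f'v{k}.npy',allow_pickle=True).item();C=cam('wrist',st);print(proj(C,P).round(1).tolist())
    ims.append(cv2.resize(cv2.imread(f'pics/v{k}.png'),(400,300),interpolation=cv2.INTER_AREA))
cv2.imwrite('pics/vab.png',np.hstack(ims))
E
```

```text
time: 11.85
tool_pos: [0.5158, 0.1258, 0.3051]
ee_rot: [0.0, 0.665, 0.747, -0.0]
ft_force: [-0.0, -0.3, 0.2]
gripper_width: 0.995
gripper_force: 0.0
time: 12.1
tool_pos: [0.5165, 0.124, 0.3048]
ee_rot: [-0.0, 0.666, 0.746, -0.001]
ft_force: [0.0, 0.8, -0.1]
gripper_width: 1.003
gripper_force: 0.0
[0.5164623  0.12400523 0.30476727] 0.003712289613585295
time: 13.02
tool_pos: [0.5032, 0.2434, 0.3053]
ee_rot: [0.0, 0.666, 0.746, -0.0]
ft_force: [-0.6, 0.4, -0.6]
gripper_width: 1.002
gripper_force: 0.0
[0.50320003 0.2433783  0.30526853] 0.004550762930861058
[[0.562 0.266 0.058]
 [0.572 0.167 0.058]
 [0.442 0.254 0.058]
 [0.453 0.153 0.058]]
[[392.1, 30.7], [385.5, 153.7], [244.4, 28.5], [250.9, 154.3]]
[[384.4, 176.6], [378.7, 277.2], [251.3, 174.8], [257.0, 277.7]]
```

View pics/vab.png

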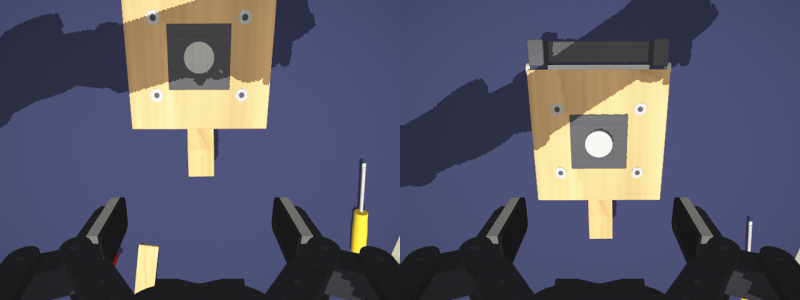

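Both views show the four screws: (392,28), (385,152), (245,27), (251,152) in view a and (384,174), (379,276), (251,174), (257,276) in view b. The wedge stands centred under the edge. Next I'll triangulate them.

```bash
cat > lev.py <<'E'
from h import *
from scipy.optimize import least_squares
import sys
def run(ka,kb):
    P=np.array([[.562,.266,.058],[.572,.167,.058],[.442,.254,.058],[.453,.153,.058]])
    Cs=[];D=[]
    for k in(ka,kb):
        st=np.load(f'v{k}.npy',allow_pickle=True).item();C=cam('wrist',st);Cs.append(C)
        im=cv2.imread(f'pics/v{k}.png');hs=cv2.cvtColor(im,cv2.COLOR_BGR2HSV)
        det=[]
        for u in proj(C,P):
            x,y=np.round(u).astype(int);x0,y0=x-18,max(y-18,0)
            m=(hs[y0:y+19,x0:x+19,1]<60).astype(np.uint8)
            n,l,s,c=cv2.connectedComponentsWithStats(cv2.morphologyEx(m,cv2.MORPH_CLOSE,np.ones((5,5))))
            j=[i for i in range(1,n) if s[i,4]>40];j=min(j,key=lambda i:np.hypot(*(c[i]+[x0,y0]-u)))
            cx,cy=s[j,0]+(s[j,2]-1)/2,s[j,1]+(s[j,3]-1)/2
            det.append(c[j]+[x0,y0]);print(k,det[-1].round(1),s[j,2:].tolist(),end=' ')
        print();D.append(np.array(det))
    X=[]
    for i in range(4):
        r=least_squares(lambda X:np.r_[proj(Cs[0],X)[0]-D[0][i],proj(Cs[1],X)[0]-D[1][i]],P[i]);X.append(r.x)
        print(r.x.round(4),np.abs(r.fun).max().round(2))
    X=np.array(X);d01=np.hypot(*(X[0]-X[1])[:2]);d23=np.hypot(*(X[2]-X[3])[:2])
    print('hinge-side minus free-side z per length:',(X[0]-X[1])[2]/d01,(X[2]-X[3])[2]/d23,'lateral',(X[0]-X[2])[2]/.12,'spacing',d01,d23)
    return Cs
if __name__=='__main__': run(*sys.argv[1:3])
E
python3 lev.py a b
```

```text
a [391.7  26.9] [22, 27, 436] a [386.  151.7] [21, 22, 349] a [243.8  27.5] [22, 24, 426] a [250.4 152.2] [22, 21, 354] 
b [384.2 174.3] [21, 21, 329] b [379.2 275.8] [19, 18, 259] b [250.9 174.6] [19, 20, 304] b [256.7 276.4] [19, 18, 265] 
[0.5606 0.2684 0.0603] 0.11
[0.5723 0.1689 0.059 ] 0.03
[0.4416 0.2546 0.0598] 0.08
[0.4531 0.1551 0.0593] 0.07
hinge-side minus free-side z per length: 0.013016530648333396 0.005211844718634144 lateral 0.00353580854799522 spacing 0.1001689907223286 0.10013975083762501
```

Two independent measurements agree that the board still droops about 0.010 rad: stereo gives 0.009 and the scene view 0.0105. That needs about 6 mm more push, so I'll regrip and nudge.

```bash
python3 -m crank '[[0,0,0,-5,0.04,0,1],[0,0,0,-5,0.04,0,1],[0,0,0,-5,0.04,0,1],[0,0,0,-4.1,0.04,0,1],[0,0,0,0,0,5,1],[0,0,0,0,0,6,1],[0,0,0,0,0,6,1],[0,0,0,0,0,0,1]]'
python3 -m crank '[[0,0,0,0,0,5,1],[0,0,0,0,0,3.5,1],[0,0,0,0,0,1.7,1],[0,0,0,0,0,0,1],[0,0,0,0,0,0,1],[0,0,0,0,0,0,1]]'
```

```text
time: 14.08
tool_pos: [0.5229, 0.0539, 0.1318]
ee_rot: [-0.003, 0.666, 0.746, -0.003]
ft_force: [0.4, 0.4, 0.4]
gripper_width: 0.999
gripper_force: 0.0
time: 14.82
tool_pos: [0.5272, 0.0551, 0.0348]
ee_rot: [0.001, 0.666, 0.746, 0.001]
ft_force: [-0.2, 0.7, 0.1]
gripper_width: 0.998
gripper_force: 0.0
```

```bash
python3 -m crank '[[0,0,0,0,0,0,0],[0,0,0,0,0,0,0],[0,0,0,0,0,0,0],[0,0,0,0,0,0,0],[0,0,0,0,0,0,0]]'
python3 -m crank '[[0,0,0,0.3,0,0,0],[0,0,0,0.3,0,0,0],[0,0,0,0,0,0,0],[0,0,0,0,0,0,0],[0,0,0,0,0,0,0]]'
```

```text
time: 15.45
tool_pos: [0.5263, 0.055, 0.0336]
ee_rot: [0.0, 0.666, 0.746, 0.0]
ft_force: [-0.7, 0.5, 6.3]
gripper_width: 0.463
gripper_force: 61.0
time: 16.08
tool_pos: [0.5261, 0.0584, 0.0337]
ee_rot: [0.001, 0.667, 0.745, -0.001]
ft_force: [1.3, -8.0, 6.9]
gripper_width: 0.467
gripper_force: 61.1
```

```bash
python3 -m crank '[[0,0,0,0.2,0,0,0],[0,0,0,0,0,0,0],[0,0,0,0,0,0,0],[0,0,0,0,0,0,0]]'
python3 -m crank '[[0,0,0,0,0,0,0],[0,0,0,0,0,0,1],[0,0,0,0,0,0,1],[0,0,0,0,0,0,1],[0,0,0,0,0,-3,1],[0,0,0,0,0,-6,1],[0,0,0,0,0,-6,1],[0,0,0,0,0,-6,1]]'
python3 -m crank '[[0,0,0,0,0,-6,1],[0,0,0,6,0,0,1],[0,0,0,0,0,0,1],[0,0,0,0,0,0,1],[0,0,0,0,0,0,1],[0,0,0,0,0,0,1]]'; python3 cap.py c
python3 -m crank '[[0,0,0,4,0,0,1],[0,0,0,4,0,0,1],[0,0,0,4,0,0,1],[0,0,0,0,0,0,1],[0,0,0,0,0,0,1],[0,0,0,0,0,0,1],[0,0,0,0,0,0,1]]' ; python3 cap.py d; python3 lev.py c d; python3 lev.py a d|tail -5
```

```text
time: 16.58
tool_pos: [0.5259, 0.0601, 0.0336]
ee_rot: [0.001, 0.667, 0.745, -0.001]
ft_force: [-0.2, -8.3, 5.8]
gripper_width: 0.46
gripper_force: 61.1
time: 17.58
tool_pos: [0.5247, 0.0631, 0.2451]
ee_rot: [-0.0, 0.665, 0.746, -0.0]
ft_force: [0.7, -0.7, -0.6]
gripper_width: 0.998
gripper_force: 0.0
time: 18.32
tool_pos: [0.5185, 0.1215, 0.3029]
ee_rot: [-0.0, 0.666, 0.746, -0.0]
ft_force: [0.3, 0.7, -0.2]
gripper_width: 0.996
gripper_force: 0.0
[0.5184589  0.12154876 0.30286696] 0.0035108176647121367
time: 19.25
tool_pos: [0.5052, 0.2406, 0.3033]
ee_rot: [0.0, 0.666, 0.746, -0.0]
ft_force: [0.4, -0.5, 0.2]
gripper_width: 0.994
gripper_force: 0.0
[0.50515776 0.24058143 0.30329407] 0.0044327286332289705
c [390.4  22.4] [22, 27, 448] c [384.8 149. ] [21, 21, 351] c [240.9  23.2] [23, 25, 442] c [247.8 149.4] [22, 22, 363] 
d [382.8 171.2] [21, 21, 340] d [378.1 274.4] [19, 18, 267] d [248.5 171.6] [20, 20, 317] d [254.3 274.7] [19, 18, 269] 
[0.5605 0.2686 0.0613] 0.03
[0.5723 0.1691 0.0606] 0.05
[0.4416 0.2547 0.0605] 0.12
[0.4531 0.1552 0.0604] 0.0
hinge-side minus free-side z per length: 0.0065891444229248235 0.0008128794719042628 lateral 0.006639830714337952 spacing 0.10019756630291825 0.1001564535556396
[0.5607 0.2684 0.0601] 0.13
[0.5721 0.1691 0.0606] 0.18
[0.4415 0.2546 0.0596] 0.05
[0.4531 0.1552 0.0603] 0.06
hinge-side minus free-side z per length: -0.005258222166017075 -0.007051351088979464 lateral 0.0038823478587008318 spacing 0.10000028103908265 0.10005085008051251
```

```bash
python3 -m crank '[[0,0,0,-5.8,0,0,1],[0,0,0,-5.8,0,0,1],[0,0,0,-5.8,0,0,1],[0,0,0,-5.8,0,0,1],[0,0,0,-5.8,0,0,1],[0,0,0,-5.8,0,0,1],[0,0,0,-5.8,0,0,1],[0,0,0,-5.8,0,1.5,1]]'
python3 -m crank '[[0,0,0,0,0,5,1],[0,0,0,0,0,5,1],[0,0,0,0,0,0,1],[0,0,0,0,0,0,1]]'
python3 - <<'E'
from h import *
for n in('top','scene'): cv2.imwrite(f'pics/{n}5.png',bot.read_camera(n)[:,:,::-1])
E
for k in 4 5; do python3 tilt.py $k|grep theta|tail -2; done
python3 - <<'E'
# direct flow image4 -> image5 at free corners vs 0->4 (scene)
import cv2,numpy as np
g=[cv2.imread(f'pics/scene{k}.png',0) for k in(0,4,5)]
o=np.array([310,260]);s=.375
p=(np.array([(32,186),(165,45),(98,115),(101,183),(180,96)])*s+o).astype(np.float32).reshape(-1,1,2)
for w in(11,15,21):
    a=[cv2.calcOpticalFlowPyrLK(g[0],g[k],p,None,winSize=(w,w),maxLevel=2)[0] for k in(1,2)]
    print(w,(a[0]-p)[:,0,1].round(2),(a[1]-p)[:,0,1].round(2))
E
```

```text
time: 20.3
tool_pos: [0.5581, -0.2217, 0.2896]
ee_rot: [0.002, 0.666, 0.746, 0.001]
ft_force: [1.4, 1.1, 0.7]
gripper_width: 0.998
gripper_force: 0.0
time: 20.8
tool_pos: [0.5586, -0.2195, 0.1902]
ee_rot: [0.001, 0.666, 0.746, 0.001]
ft_force: [-0.6, 0.5, 1.6]
gripper_width: 0.997
gripper_force: 0.0
0.016 scene theta 0.1380 rise 28.2 mm n 10 rms 0.34 px/rad 68
0.016 top theta 0.1213 rise 24.7 mm n 10 rms 0.18 px/rad 36
0.016 scene theta 0.1476 rise 30.2 mm n 10 rms 0.36 px/rad 68
0.016 top theta 0.1275 rise 26.0 mm n 10 rms 0.21 px/rad 35
11 [ -5.15  -5.82 -26.69  -4.02  -4.27] [ -5.52  -6.1  -15.36  -4.16  -4.6 ]
15 [-5.07 -5.76 -5.41 -3.95 -3.81] [ -5.42  -6.05 -21.51  -4.15  -4.19]
21 [  -5.1    -5.68 -163.17   -3.6    -3.68] [  -5.37   -5.96 -115.02   -3.96   -4.  ]
```

Run:
```python
import cv2,numpy as np
s=cv2.imread('pics/scene5.png');t=cv2.imread('pics/top5.png')
cv2.imwrite('pics/fin.png',np.hstack([cv2.resize(s,(400,300)),cv2.resize(t,(400,300))]))
```

```text
(no output)
```

View pics/fin.png

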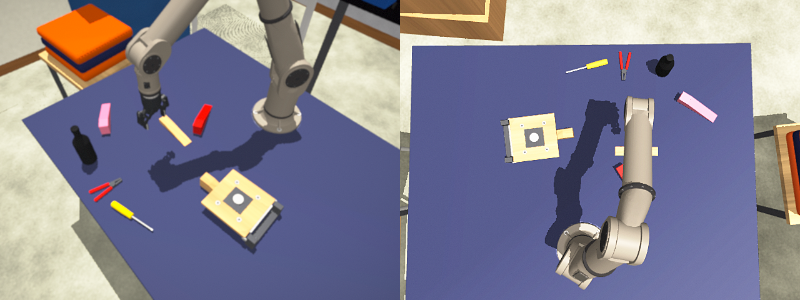

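The wedge is under the middle of the edge (composite (566,133) in the top view), the board is level, the thin wedge and the other objects haven't moved, and the robot is clear.

```bash
python3 -c "from workcell import bot; print(bot.sign_off())"
```

```text
the job is handed in; nothing more can be done
None
```

I pushed the thick wedge flat, thin end first, under the middle of the free edge; the board measures about 0.146 rad (level is 0.148), the wedge is released, the thin wedge is where it lay, and the job was handed in at about 21 s.

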